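# Slide three culture dishes into one square pile and cover it

### The job

Stack the three lidded culture dishes into one straight, square pile in the bay of the stepped stacking block, working upward: first the dish that lies apart beside the block, then the one on the low ledge, then the one on the high ledge. Then set the knobbed metal cover down gently, flat and centred on the pile. Keep the dishes level and leave the other things on the bench where they are.

Things in the scene. Friction and masses are not known exactly. Their poses are not given: they have to be found in the camera images.
- stand: Grey plastic stepped stacking block, fixed to the bench. Origin on the bench at the centre of its bay, a 94 mm wide gap (y -47 to 47 mm) floored by the bare bench, open in front. x points to the back fence (front face at x = 50 mm, 8 mm thick, 48 mm high behind the bay with two posts 52 mm high, 32 mm high behind the ledges); y points to the left, to the low ledge
- bay (a point): Centre of the bay on the bench, where the centre of the pile belongs; same place and axes as the block's origin
- low_ledge (a point): Centre of the top of the block's low ledge, left of the bay: flat, 17 mm above the bench, block x -50 to 50 mm, y 47 to 142 mm, solid down to the bench; ends at the bay with a vertical flank
- high_ledge (a point): Centre of the top of the block's high ledge, right of the bay: flat, 32 mm above the bench, block x -50 to 50 mm, y -47 to -142 mm, solid down to the bench; ends at the bay with a vertical flank
- dish_low: Round closed culture dish, 89 mm diameter, 15 mm high, 28 to 60 g, wider than many grippers open; starts beside the room in front of the block, on the left bench or on the mat at the right. Origin at the centre of its underside, z up
- dish_mid: Round closed culture dish, 89 mm diameter, 15 mm high, 28 to 60 g; starts on the low (left) ledge of the block. Origin at the centre of its underside, z up
- dish_top: Round closed culture dish, 89 mm diameter, 15 mm high, 28 to 60 g; starts on the high (right) ledge of the block. Origin at the centre of its underside, z up
- cover: Flat round aluminium cover, 86 mm diameter, 6 mm thick, 85 to 155 g, with an upright black cylindrical knob in the middle, 22 mm diameter, from 6 to 40 mm above the underside; starts on the left bench or on the mat, where the dish is not. Origin at the centre of its underside, z up
- vial: Bystander: small brown vial with black cap, 25 mm diameter, 73 mm high, standing near the bench's front edge, to the right. Origin at the centre of its underside
- beaker: Bystander: small glass beaker, 52 mm across with spout, 58 mm high, standing near the bench's front edge, to the left. Origin at the centre of its underside
- slide_carton: Bystander: small carton of slides, 31 x 82 x 32 mm (x, y, z of its own frame), lying on the bench at the front right. Origin at the centre of its underside
- brown_bottle: Bystander: brown bottle with a blue cap, 56 mm diameter, 105 mm high, at the back right of the work. Origin at the centre of its underside
- timer: Bystander: flat bench timer, 66 x 68 x 18 mm, on the bench at the left. Origin at the centre of its underside
- flask: Bystander: conical flask with stopper, 67 mm diameter at the foot, 122 mm high, at the front left. Origin at the centre of its underside
- mat: Thin dark rubber mat fixed on the bench at the right, 165 x 195 x 4 mm, origin at the centre of its underside on the bench (z = 0). Its top is 4 mm higher than the bench in front of the block
- seam (a point): A point of the seam where the left bench begins (the seam runs straight away from the robot, along world x, at this y). Left of it the bench top is 4 mm higher (z = 0.004) than the bench on which the block stands (z = 0); between them is a slit 7 mm wide. Dishes slide down over the step
- wash_bottle: Bystander, fixed: white wash bottle with red top, 66 mm diameter body, 179 mm high, at the back right corner of the bench. Origin at the centre of its underside

How it is judged:
On the way, in this order (a step that is already met when the one before it is completed fails the run):
1. the dish from beside the block lies flat in the bay (horizontal distance between dish_low and bay below 0.01 m and height (world z) of dish_low between -0.003 and 0.003 m and angle between dish_low's own z axis and vertical below 0.015 rad), for 0.2 s.
2. the low-ledge dish lies squarely on it (all of step 1 and horizontal distance between dish_mid and dish_low below 0.007 m and height (world z) of dish_mid between 0.012 and 0.018 m and angle between dish_mid's own z axis and vertical below 0.015 rad), for 0.2 s.
3. the high-ledge dish lies squarely on top (all of step 2 and horizontal distance between dish_top and dish_mid below 0.007 m and height (world z) of dish_top between 0.027 and 0.033 m and angle between dish_top's own z axis and vertical below 0.015 rad), for 0.2 s.
At the end, for the whole second after the job is handed in: Loose dish on the bench within 10 mm of the bay centre; low-ledge dish on it, high-ledge dish on that, cover on top, each within 7 mm of the centre of the one below (top dish within 8 mm of the bottom one), all flat to 0.015 rad, at stacked height within 3 mm, at rest (all of step 3 and horizontal distance between cover and dish_top below 0.007 m and height (world z) of cover between 0.042 and 0.048 m and angle between cover's own z axis and vertical below 0.015 rad and horizontal distance between dish_top and dish_low below 0.008 m and linear speed of each of dish_low, dish_mid, dish_top, cover below 0.02 m/s); the robot touches nothing.
It fails at once if a dish is tipped by more than 0.3 rad (angle between any of dish_low, dish_mid, dish_top's own z axis and vertical above 0.3 rad).
It fails at once if the cover is dropped (falls faster than 0.5 m/s, about 13 mm, with no finger on it) (linear speed of cover above 0.5 m/s and contact force between the fingers and cover below 0.05 N).
It fails at once if a bystander is shifted by more than 20 mm or knocked over (distance of any of vial, beaker, slide_carton, brown_bottle, timer, flask from where it was at the start of the episode above 0.02 m or angle between any of vial, beaker, slide_carton, brown_bottle, timer, flask's own z axis and vertical above 0.4 rad).
It also fails if it takes over 72 s, if anything falls off the work surface, if the arm or the gripper's body presses on something with over 40 N, if the wrist force passes 120 N, or if a joint passes its speed limit or range.

### The arm

A 7-joint arm with a two-finger parallel gripper is mounted at the origin on a cart in front of the work surface, level with it; the furniture and walls round the work are solid. World frame = base frame: x ahead of the robot, y to its left, z up, the work surface at z = 0. Lengths are in m, angles in rad, forces in N, time in s.
With the tool pointing down it reaches from about 0.35 to 0.9 m from the base axis. Payload 8.1 kg.
Tool frame: the origin (TCP) lies at the very end of the fingers, on their centre line; the grasp point (between the pads) lies arm.grip_point_offset behind it (arm.grip_point_offset is the distance from the TCP to the grasp point, in m); z points along the fingers, y is the line along which they close (so a half turn about z gives the same grasp; the last joint's range is limited). The gripper opens to 92 mm and grips with 3 to 60 N. Pads are 19 mm wide; open, the fingers measure 130 mm over their backs; the gripper's body (75 mm by 190 mm) begins 47 mm behind the grasp point.
Start: joints at [-1.317, 0.434, 0.025, 1.573, -0.012, 1.134, -0.075], TCP at [0.218, 0.586, 0.199] pointing down, gripper open.
Joint ranges: [-2.62, 2.62], [-0.44, 2.09], [-1.27, 1.32], [0.08, 2.57], [-1.32, 4.46], [0.12, 2], [-2.74, 2.74]. Speed limits (rad/s): [2.22, 2.22, 3.01, 3.01, 3.14, 3.14, 3.14].

### API

Orientations are given as a rotation vector (axis times angle).
In Python, from cell import arm gives the robot as it stands. The module is installed in compiled form; this text tells all that it offers.
- The arm moves only by the shell command python3 -m creep 'ROWS' [OPENING] [FORCE]. ROWS is JSON, a list of rows, each a list of 6 numbers: the shift along the tool's x, y, z scaled (see below), then the turn, a rotation vector about the tool's x, y, z scaled (see below). A call has 1 to 20 rows; each row shifts and turns the commanded pose from where the row before left it, along the tool's axes as they then stand; what a row does not reach is not made up. The controller multiplies each number of a shift by 0.4 m and each number of a turn by 120 degrees. A row lasts 1/12 s, in which the tool goes at most 41.7 mm and 7.16 degrees, less where a joint would pass 70% of its speed; a pose out of reach is approached as far as the arm can. A call with a number of a shift or a turn outside -1 to 1 is refused whole. A call with a gripper value outside its range is refused whole. OPENING is the closure, from -1 (fully open) to 1 (shut), set as the call begins (- or left out, the last holds). The fingers move at their own pace and stop on an object; FORCE is the grip in N (left out, the last holds). Time passes only in rows, so rows that do not move let the fingers close. It gives the time, the measured TCP pose, the force, the opening and the grip force at its end, in the units of the state.
- arm.observe(): the state, without advancing time (a new reading comes with each control period).
- arm.get_image(name): name is "scene" or "top" or "wrist"; returns a dict with "frame" (420x560x3 uint8, red, green, blue), "intrinsics" (3x3 intrinsics, pixels), "rvec" (rotation vector, rad) and "tvec" (3), from world to camera coordinates, as OpenCV has them; the wrist camera has in their place "mount" (4x4, takes a point from camera to tool coordinates, whose origin is the TCP and whose axes are the flange's). Camera axes: x right, y down, z forward; pixel columns grow to the right and rows downward; lengths in m; the calibration is good to about 2 mm. A picture is of the moment at which its call begins: read the wrist's pose just before it. There is no depth.
- arm.sign_off(): hands the job in; it is judged then, once.
The state is a dict: "clock": time; "joints": joint angles; "dq": joint speeds; "joint_efforts": joint torques, N m; "position": TCP position; "ee_rot": TCP orientation; "force": force on the tool from outside, world axes, zero at the start; "ft_torque": the same for the moment, N m; "width": opening from 0.0 (shut) to 1.0 (fully open); "gripper_force": force on a finger pad.
Only numpy, scipy, OpenCV 4.12 (cv2) and the standard library are available. Lean on these libraries where they do the work, as an engineer would, in place of code of your own. Each camera call takes 0.05 s, during which the arm holds its last target. There are 200 camera calls.

## Working session

There is one attempt and no reset: what is moved stays moved. The work goes in short steps, Python scripts to look and compute and a shell command to move; the robot and the scene stay as the last step left them, time stands still between calls to the robot, and variables do not carry over. Pictures are saved under pics/ and viewed, at most 10 in all, crops included, and the job is handed in when it is done.

```bash
mkdir -p pics
cat > h.py <<'E'
import numpy as np, cv2
from cell import arm
from scipy.spatial.transform import Rotation as R
def cam(n):
    s=arm.observe(); d=arm.get_image(n)
    K=np.array(d["intrinsics"])
    if n=="wrist":
        M=np.array(d["mount"]); T=np.eye(4); T[:3,:3]=R.from_rotvec(s["ee_rot"]).as_matrix(); T[:3,3]=s["position"]
        W=T@M
    else:
        W=np.eye(4); r=R.from_rotvec(np.ravel(d["rvec"])).as_matrix(); W[:3,:3]=r.T; W[:3,3]=-r.T@np.ravel(d["tvec"])
    return d["frame"],K,W
def ray(px,K,W,z):
    px=np.atleast_2d(np.array(px,float)); d=np.c_[px,np.ones(len(px))]@np.linalg.inv(K).T@W[:3,:3].T
    o=W[:3,3]; return o+d*((z-o[2])/d[:,2])[:,None]
def proj(P,K,W):
    c=(np.atleast_2d(P)-W[:3,3])@W[:3,:3]; q=c@K.T; return q[:,:2]/q[:,2:]
def save(n,f): cv2.imwrite("pics/"+n+".png",f[:,:,::-1])
E
python3 - <<'E'
from h import *
np.set_printoptions(precision=4,suppress=True)
for n in("scene","top"):
    f,K,W=cam(n); save(n,f); np.savez(n,f=f,K=K,W=W); print(n,K,W)
s=arm.observe(); print(s, arm.grip_point_offset, R.from_rotvec(s["ee_rot"]).as_matrix())
print(arm.get_image("wrist")["mount"])
E
```

```text
scene [[417.1252   0.     286.7368]
 [  0.     417.1252 206.9867]
 [  0.       0.       1.    ]] [[ 0.6884 -0.3078  0.6568 -0.354 ]
 [-0.7254 -0.2931  0.6228 -0.7312]
 [ 0.0008 -0.9052 -0.4251  0.6297]
 [ 0.      0.      0.      1.    ]]
top [[498.1992   0.     290.5693]
 [  0.     498.1992 217.3415]
 [  0.       0.       1.    ]] [[-0.0089 -0.9862  0.1653  0.26  ]
 [-1.      0.0091 -0.      0.0753]
 [-0.0015 -0.1652 -0.9863  1.7712]
 [ 0.      0.      0.      1.    ]]
{'clock': 0.1, 'joints': array([-1.3166,  0.4351,  0.025 ,  1.574 , -0.0116,  1.134 , -0.0751]), 'dq': array([-0.0009, -0.0009, -0.0004, -0.0044, -0.0005, -0.0005,  0.0006]), 'joint_efforts': array([  0.0022, -66.9125,   0.9873, -31.5141,  -0.0606,   0.0373,
         0.    ]), 'position': array([0.2182, 0.5852, 0.1978]), 'ee_rot': array([-0.5575, -3.0916,  0.0021]), 'force': array([-0.5358,  0.0102, -0.5062]), 'ft_torque': array([ 0.0312,  0.0226, -0.0313]), 'gripper_force': 0.0, 'width': 0.9977017199145822} 0.0188 [[-0.937   0.3493 -0.0004]
 [ 0.3493  0.937  -0.0013]
 [-0.0001 -0.0014 -1.    ]]
[[ 0.     -0.9668 -0.2554  0.0679]
 [ 1.      0.0003 -0.0009 -0.001 ]
 [ 0.0009 -0.2554  0.9668 -0.1868]
 [ 0.      0.      0.      1.    ]]
```

View pics/scene.png

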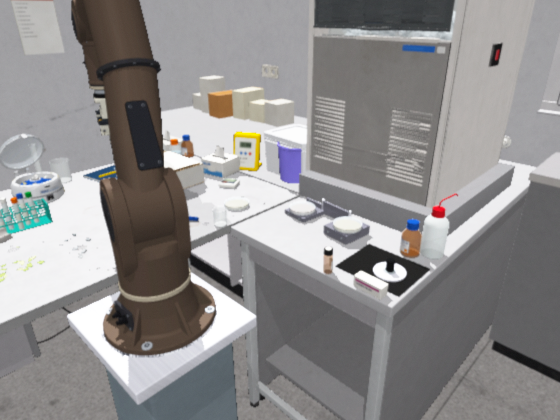

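View pics/top.png

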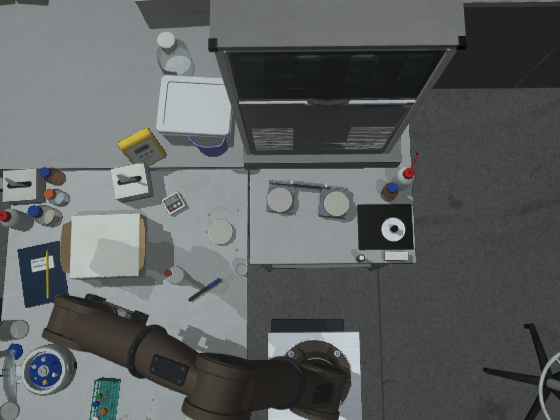

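Top view: the loose dish is on the left bench at (221,232) and the block is at about (308,200), with dishes at (280,199) and (336,205). The cover is on the mat at (393,230). The beaker (240,268) and vial (361,258) stand near the front edge, the flask is at about (175,272), and the brown bottle is at (390,190). I'll measure these and enlarge the picture.

Run:
```python
from h import *
np.set_printoptions(precision=4,suppress=True)
d=np.load("top.npz"); f,K,W=d["f"],d["K"],d["W"]
for n,p,z in [("low",(221,232),.019),("mid",(280,199),.032),("top",(336,205),.047),("cover",(393,230),.01),("covknob",(394,229),.044),("beaker",(240,268),0.03),("vial",(361,258),.073),("bottle",(390,187),.105),("carton",(397,256),.03),("seam",(248,250),0),("hoodfoot",(300,165),0),("hoodL",(246,165),0),("benchfront",(300,263),0),("fenceL",(270,184),.032),("fenceR",(345,190),.032),("timer",(174,203),.02),("flasktop",(170,271),.12),("washbot",(407,175),.15)]:
    print(n,ray(p,K,W,z)[0])
c=f[140:290,150:430]; save("topcrop",cv2.resize(c,(784,420),interpolation=cv2.INTER_CUBIC))
```

```text
low [0.5032 0.3227 0.019 ]
mid [0.618  0.1124 0.032 ]
top [ 0.5916 -0.0851  0.047 ]
cover [ 0.506  -0.2897  0.01  ]
covknob [ 0.5047 -0.2863  0.044 ]
beaker [0.3744 0.2532 0.03  ]
vial [ 0.4018 -0.1635  0.073 ]
bottle [ 0.6415 -0.2662  0.105 ]
carton [ 0.4113 -0.2956  0.03  ]
seam [0.4401 0.2282 0.    ]
hoodfoot [0.7512 0.039  0.    ]
hoodL [0.7531 0.2371 0.    ]
benchfront [0.3922 0.0433 0.    ]
fenceL [0.6732 0.1479 0.032 ]
fenceR [ 0.6487 -0.12    0.032 ]
timer [0.6094 0.4925 0.02  ]
flasktop [0.3607 0.4751 0.12  ]
washbot [ 0.6717 -0.3155  0.15  ]
```

View pics/topcrop.png

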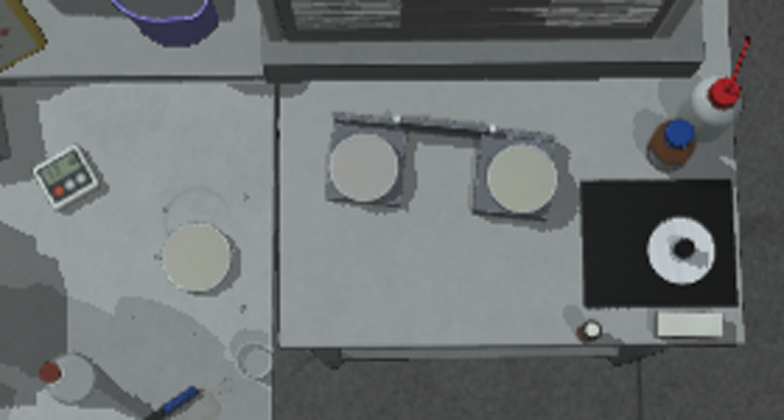

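```bash
python3 -m creep '[[-0.0851,-0.0208,0,0,0,0],[-0.0851,-0.0208,0,0,0,0],[-0.0851,-0.0208,0,0,0,0],[-0.0851,-0.0208,0,0,0,0],[-0.0851,-0.0208,0,0,0,0],[-0.0851,-0.0208,0,0,0,0],[-0.0851,-0.0208,0,0,0,0],[-0.0851,-0.0208,0,0,0,0],[-0.0851,-0.0208,0,0,0,0],[-0.0851,-0.0208,0,0,0,0]]' 0 10
python3 -m creep '[[0,0,0,0,0,0.0558],[0,0,0,0,0,0.0558],[0,0,0,0,0,0.0558],[0,0,0,0,0,0.0558],[0,0,0,0,0,0.0558],[0,0,0,0,0,0.0558],[0,0,0,0,0,0.0558],[0,0,0,0,0,0.0558],[0,0,0,0,0,0.0558],[0,0,0,0,0,0.0558],[0,0,0,0,0,0.0558],[0,0,0,0,0,0]]'
cat >> h.py <<'E'
np.set_printoptions(precision=4,suppress=True)
def st():
    s=arm.observe(); m=R.from_rotvec(s["ee_rot"]).as_matrix()
    print("t %.2f"%s["clock"],"pos",s["position"],"psi %.2f"%np.degrees(np.arctan2(m[1,0],m[0,0])),"tilt",m[:2,2],"F",s["force"],"w %.3f gf %.2f"%(s["width"],s["gripper_force"]))
    return np.array(s["position"]),m
def go(target):
    p,m=st(); d=m.T@(np.array(target)-p); print("tool shift m",d,"scaled",d/0.4)
def blobs(f,lo,hi,amin=300):
    m=cv2.inRange(cv2.cvtColor(f,cv2.COLOR_RGB2HSV),np.array(lo),np.array(hi))
    cs,_=cv2.findContours(m,cv2.RETR_EXTERNAL,cv2.CHAIN_APPROX_NONE)
    return [c for c in cs if cv2.contourArea(c)>amin]
E
python3 - <<'E'
from h import *
f,K,W=cam("wrist"); save("w1",f); np.savez("w1",f=f,K=K,W=W); st(); print(K[0])
E
```

```text
clock: 0.98
position: [0.5093, 0.3875, 0.1983]
ee_rot: [-0.557, -3.091, 0.001]
force: [1.2, 0.9, 0.5]
width: 0.501
gripper_force: 0.0
clock: 1.98
position: [0.5079, 0.3888, 0.1981]
ee_rot: [2.305, 2.134, -0.001]
force: [0.1, 0.3, 1.1]
width: 0.503
gripper_force: 0.0
t 2.03 pos [0.5079 0.3888 0.1982] psi 86.01 tilt [-0.0003 -0.0007] F [ 0.1583 -0.0406  0.1878] w 0.503 gf 0.00
[362.0245   0.     278.0382]
```

View pics/w1.png

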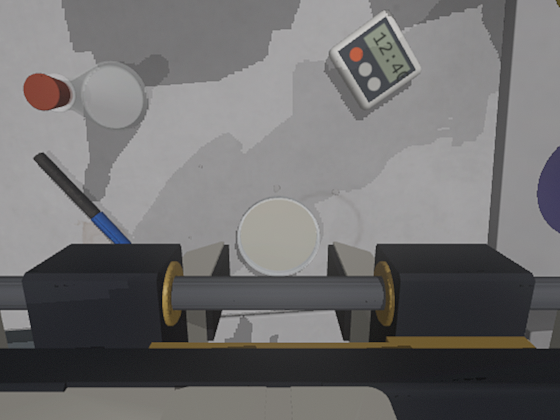

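Wrist view: the dish is at (278,237), between the fingers. The timer is at upper right (375,60) and the flask at upper left (113,95). Next I'll fit the dish centre from the wrist and top views.

Run:
```python
from h import *
def circ(f,K,W,box,z,lo,hi):
    x0,y0,x1,y1=box; g=f[y0:y1,x0:x1]
    for c in blobs(g,lo,hi,100):
        p=c[:,0,:]+[x0,y0]; q=ray(p,K,W,z)[:,:2]; (cx,cy),r=cv2.minEnclosingCircle(q.astype(np.float32)*1000)
        A=np.c_[2*q,np.ones(len(q))]; s=np.linalg.lstsq(A,(q**2).sum(1),rcond=None)[0]
        print("  encl %.1f %.1f r %.1f | lsq"%(cx,cy,r),s[:2],np.sqrt(s[2]+s[0]**2+s[1]**2),len(q))
d=np.load("w1.npz"); f,K,W=d["f"],d["K"],d["W"]; print(K,W); hsv=cv2.cvtColor(f,cv2.COLOR_RGB2HSV)
print(hsv[237,278],hsv[237,318],hsv[237,330],hsv[200,330]); print(ray((278,237),K,W,.019))
circ(f,K,W,(225,185,330,280),.019,(15,15,120),(40,120,255))
d=np.load("top.npz"); f,K,W=d["f"],d["K"],d["W"]; hsv=cv2.cvtColor(f,cv2.COLOR_RGB2HSV)
print(hsv[232,221],hsv[199,280],hsv[205,336],hsv[230,405],hsv[210,300])
for b,z in(((200,210,240,255),.019),((262,180,298,220),.032),((318,185,356,225),.047)):
    print(b); circ(f,K,W,b,z,(0,8,150),(40,120,255))
```

```text
[[362.0245   0.     278.0382]
 [  0.     362.0245 207.9697]
 [  0.       0.       1.    ]] [[ 0.997  -0.0738 -0.0212  0.5137]
 [-0.0768 -0.9635 -0.2566  0.4562]
 [-0.0015  0.2575 -0.9663  0.3849]
 [ 0.      0.      0.      1.    ]]
[ 27  14 164] [110   4 176] [  0   2 157] [120   2 160]
[[0.5032 0.327  0.019 ]]
  encl 494.4 311.1 r 29.4 | lsq [0.4934 0.3087] 0.017020389865157 204
  encl 503.4 330.5 r 39.7 | lsq [0.5041 0.3409] 0.030937142661746162 297
[ 44  18 160] [ 68   7 152] [ 43  19 159] [102  18  70] [ 94  14 148]
(200, 210, 240, 255)
(262, 180, 298, 220)
(318, 185, 356, 225)
```

Both views agree within 4 mm, at about (0.503, 0.325). Descending behind the dish and pushing it towards the room in front of the block.

```bash
python3 -m creep '[[0,0,0.09,0,0,0],[0,0,0.09,0,0,0],[0,0,0.09,0,0,0],[0,0,0.09,0,0,0],[0,0,0.09,0,0,0],[0,0,0.02,0,0,0],[0,0,0,0,0,0]]'
python3 -m creep '[[-0.02,0,0,0,0,0],[-0.02,0,0,0,0,0],[-0.025,0,0,0,0,0],[-0.025,0,0,0,0,0],[-0.025,0,0,0,0,0],[-0.025,0,0,0,0,0],[-0.025,0,0,0,0,0],[-0.025,0,0,0,0,0],[-0.025,0,0,0,0,0],[-0.025,0,0,0,0,0],[-0.025,0,0,0,0,0],[-0.025,0,0,0,0,0],[-0.025,0,0,0,0,0],[-0.025,0,0,0,0,0],[-0.025,0,0,0,0,0],[-0.025,0,0,0,0,0],[-0.025,0,0,0,0,0],[-0.02,0,0,0,0,0],[-0.01,0,0,0,0,0],[0,0,0,0,0,0]]'
python3 - <<'E'
from h import *
st(); f,K,W=cam("top"); f2,_,_=cam("scene")
save("p2",np.vstack([cv2.resize(f[150:280,190:430],(720,390))]))
E
```

```text
clock: 2.62
position: [0.5064, 0.3874, 0.008]
ee_rot: [-2.296, -2.143, 0.009]
force: [-0.5, 0.5, 1.1]
width: 0.502
gripper_force: 0.0
clock: 4.28
position: [0.4955, 0.21, 0.0106]
ee_rot: [2.301, 2.139, -0.0]
force: [0.4, -0.1, -0.0]
width: 0.5
gripper_force: 0.0
t 4.28 pos [0.4955 0.21   0.0106] psi 85.81 tilt [-0.0001 -0.0003] F [ 0.4389 -0.0783 -0.0383] w 0.500 gf 0.00
```

View pics/p2.png

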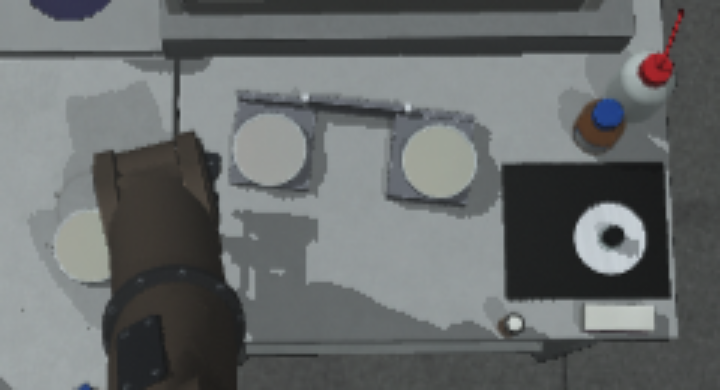

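The cream disc at crop (85,243) looks unmoved, although the TCP has passed it. I'll check the wrist and scene views.

Run:
```python
from h import *
f,K,W=cam("wrist"); g,_,_=cam("scene")
save("p3",np.hstack([cv2.resize(f,(400,300)),cv2.resize(g[150:300,180:380],(400,300))]))
```

```text
(no output)
```

View pics/p3.png

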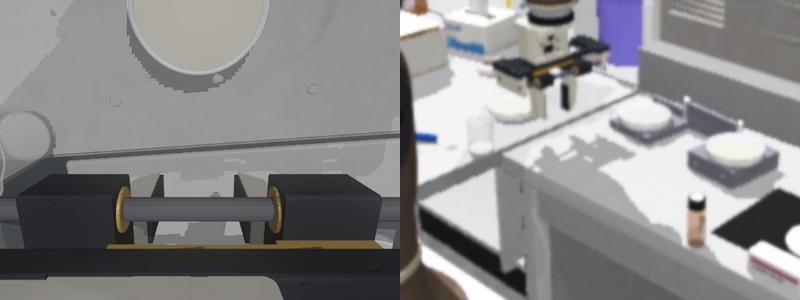

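Run:
```python
from h import *
p,m=st(); f,K,W=cam("wrist")
print(ray([(277,42),(277,100),(178,30),(375,30),(240,225)],K,W,.019))
g,Kt,Wt=cam("top"); print(proj([p,p+[0,0,.066],[.503,.325,.019]],Kt,Wt))
h,Ks,Ws=cam("scene"); print(proj([p,p+[0,0,.066],[.503,.325,.019]],Ks,Ws))
save("p4",cv2.resize(h[190:290,190:330],(784,560),interpolation=cv2.INTER_CUBIC))
# side-by-side dish in first scene image
s0=np.load("scene.npz")["f"]; print(np.abs(s0[195:213,222:252].astype(int)-h[195:213,222:252]).mean())
```

```text
t 4.48 pos [0.4955 0.212  0.0105] psi 85.95 tilt [0.0002 0.0005] F [ 0.4012  0.8918 -0.5525] w 0.500 gf 0.00
[[0.5023 0.3099 0.019 ]
 [0.5005 0.2847 0.019 ]
 [0.4581 0.318  0.019 ]
 [0.5468 0.3117 0.019 ]
 [0.477  0.2243 0.019 ]]
[[252.3744 234.1628]
 [250.8922 231.6261]
 [220.3578 232.0478]]
[[257.1459 213.6416]
 [256.5606 195.7258]
 [236.9301 201.1791]]
21.346296296296295
```

View pics/p4.png

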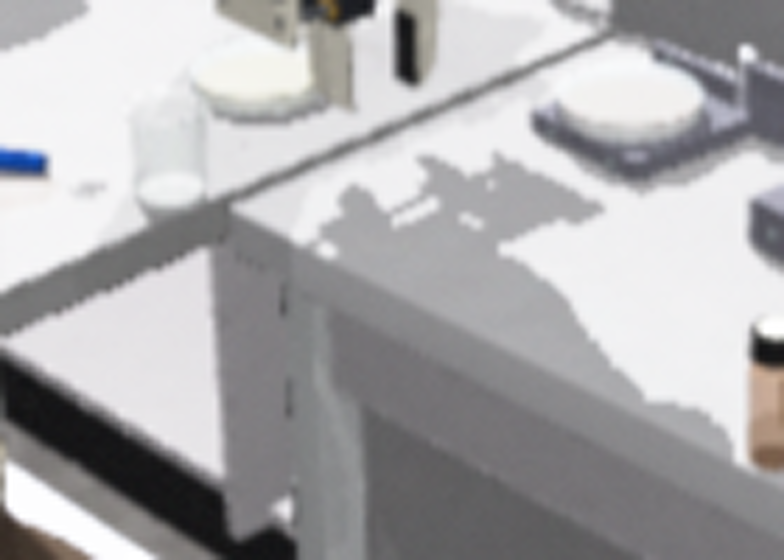

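The fingers passed over the dish. The fingertips appear at px (251,208) and (262,203), higher than the readout suggests, so I'll quantify the offset.

```bash
python3 - <<'E'
from h import *
p,m=st(); h,Ks,Ws=cam("scene")
for dz in(0,.01,.02,.03,.04): print(dz,[proj(p+[0,0,dz]+s*m[:,1]*.032,Ks,Ws)[0] for s in(-1,1)])
f,K,W=cam("wrist"); print(proj([p+s*m[:,1]*.023 for s in(-1,1)],K,W), proj([p+s*m[:,1]*.023-m[:,2]*.03 for s in(-1,1)],K,W))
save("p5",cv2.resize(f[200:420,100:460],(720,440)))
E
python3 -m creep '[[0,0,0.01,0,0,0],[0,0,0,0,0,0]]'
```

```text
t 4.63 pos [0.4955 0.2118 0.0105] psi 85.94 tilt [0.0001 0.0002] F [ 0.0509  0.3943 -1.2737] w 0.498 gf 0.00
0 [array([249.6625, 216.5221]), array([264.4735, 210.9069])]
0.01 [array([249.5511, 213.8245]), array([264.4094, 208.2666])]
0.02 [array([249.439 , 211.1103]), array([264.3449, 205.6105])]
0.03 [array([249.3262, 208.3793]), array([264.28  , 202.9385])]
0.04 [array([249.2128, 205.6314]), array([264.2148, 200.2504])]
[[235.4147 239.3044]
 [319.5808 239.3306]] [[228.0189 261.2091]
 [326.6352 261.2471]]
clock: 4.9
position: [0.4952, 0.2113, 0.006]
ee_rot: [-2.299, -2.141, 0.001]
force: [-0.1, 0.2, 0.1]
width: 0.499
gripper_force: 0.0
```

View pics/p5.png

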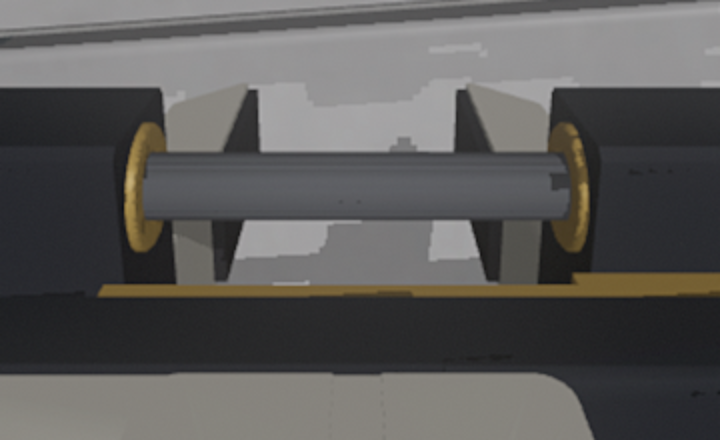

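The scene view puts the tips about 0.03 m higher than the readout, and the two wrist views agree. I'll probe the bench gently to get the true offset.

```bash
python3 -m creep '[[0,0,0.01,0,0,0],[0,0,0.01,0,0,0],[0,0,0,0,0,0]]'|grep -E "pos|force"
python3 -m creep '[[0,0,0.01,0,0,0],[0,0,0.005,0,0,0],[0,0,0,0,0,0]]'|grep -E "pos|force"
python3 -m creep '[[0,0,0.005,0,0,0],[0,0,0.005,0,0,0],[0,0,0,0,0,0]]'|grep -E "pos|force"
```

```text
position: [0.4949, 0.211, -0.0024]
force: [-1.0, -0.6, 0.4]
gripper_force: 0.0
position: [0.4952, 0.2111, -0.008]
force: [-0.4, -0.1, 0.4]
gripper_force: 0.0
position: [0.4953, 0.2112, -0.0118]
force: [-0.4, -0.3, 0.5]
gripper_force: 0.0
```

```bash
for i in 1; do python3 -m creep '[[0,0,0.005,0,0,0],[0,0,0.005,0,0,0],[0,0,0,0,0,0]]'|grep -E "pos|^force"; done
python3 -m creep '[[0,0,0.005,0,0,0],[0,0,0,0,0,0]]'|grep -E "pos|^force"
python3 -m creep '[[0,0,0.005,0,0,0],[0,0,0,0,0,0]]'|grep -E "pos|^force"
python3 -m creep '[[0,0,0.005,0,0,0],[0,0,0,0,0,0]]'|grep -E "pos|^force"
python3 -m creep '[[0,0,0.005,0,0,0],[0,0,0,0,0,0]]'|grep -E "pos|^force"
```

```text
position: [0.4953, 0.2112, -0.0158]
force: [0.3, -0.7, -0.3]
position: [0.4954, 0.2112, -0.0177]
force: [-0.3, 0.1, 0.5]
position: [0.4954, 0.2112, -0.0197]
force: [-0.1, -0.4, -0.0]
position: [0.4953, 0.2112, -0.0217]
force: [0.5, 0.5, -0.4]
position: [0.4953, 0.2112, -0.0238]
force: [0.0, 0.0, -0.2]
```

```bash
python3 -m creep '[[0,0,0.005,0,0,0],[0,0,0,0,0,0]]'|grep -E "pos|^force"
python3 -m creep '[[0,0,0.005,0,0,0],[0,0,0,0,0,0]]'|grep -E "pos|^force"
python3 -m creep '[[0,0,0.005,0,0,0],[0,0,0,0,0,0]]'|grep -E "pos|^force"
python3 -m creep '[[0,0,0.005,0,0,0],[0,0,0,0,0,0]]'|grep -E "pos|^force"
```

```text
position: [0.4953, 0.2112, -0.0257]
force: [-0.0, 0.0, -0.2]
position: [0.4954, 0.2112, -0.0277]
force: [0.2, 0.3, -0.5]
position: [0.4955, 0.2113, -0.028]
force: [-6.6, -2.2, 23.2]
position: [0.4956, 0.2113, -0.0282]
force: [-13.0, -4.3, 52.2]
```

The bench is at readout z = −0.028, so true z is readout + 0.028. I'll lift, update the helper, and measure in the arm's own frame using the wrist camera.

```bash
python3 -m creep '[[0,0,-0.02,0,0,0],[0,0,-0.08,0,0,0],[0,0,-0.1,0,0,0],[0.05,0,-0.08,0,0,0],[0.09,0,0,0,0,0],[0.09,0,0,0,0,0],[0.09,0,0,0,0,0],[0.09,0,0,0,0,0],[0.03,0,0,0,0,0],[0,0,0,0,0,0],[0,0,0,0,0,0]]'
cat >> h.py <<'E'
ZO=0.028
_c=cam
def cam(n):
    f,K,W=_c(n)
    if n=="wrist": W=W.copy(); W[2,3]+=ZO
    return f,K,W
def dish(f,K,W,p0,z,r=.0445,dbg=None):
    # rim edges along radial rays about p0 (world), strongest gradient near r; iterate circle fit
    g=cv2.GaussianBlur(cv2.cvtColor(f,cv2.COLOR_RGB2GRAY).astype(np.float32),(0,0),0.8)
    c=np.array(p0,float)
    for w in (.010,.007,.004):
        a=np.radians(np.arange(0,360,3)); rr=np.arange(r-w,r+w,.0003)
        P=np.stack([c[0]+rr[None]*np.cos(a)[:,None],c[1]+rr[None]*np.sin(a)[:,None],np.full((len(a),len(rr)),z)],-1)
        uv=proj(P.reshape(-1,3),K,W).astype(np.float32).reshape(len(a),-1,2)
        v=cv2.remap(g,uv[...,0],uv[...,1],cv2.INTER_LINEAR)
        d=-np.gradient(v,axis=1); i=d.argmax(1); ok=d.max(1)>0.35*np.median(d.max(1))
        q=P[np.arange(len(a)),i,:2][ok]
        for _ in range(4):
            A=np.c_[2*q,np.ones(len(q))]; s=np.linalg.lstsq(A,(q**2).sum(1),rcond=None)[0]; R0=np.sqrt(s[2]+s[:2]@s[:2])
            e=np.abs(np.linalg.norm(q-s[:2],axis=1)-R0); q=q[e<max(.0015,1.5*np.median(e))]
        c=s[:2]
    return c,R0,len(q)
E
python3 - <<'E'
from h import *
st(); f,K,W=cam("wrist"); print("wrist now",dish(f,K,W,(.502,.317),.019))
d=np.load("w1.npz"); W=d["W"]; W[2,3]+=ZO; print("w1",dish(d["f"],d["K"],W,(.502,.317),.019))
d=np.load("top.npz")
for n,p,z in(("low",(.503,.323),.019),("mid",(.618,.112),.032),("top",(.592,-.085),.047)): print(n,dish(d["f"],d["K"],d["W"],p,z))
E
```

```text
clock: 8.15
position: [0.5077, 0.3867, 0.08]
ee_rot: [2.298, 2.142, -0.001]
force: [0.3, -1.2, 0.5]
width: 0.5
gripper_force: 0.0
t 8.15 pos [0.5077 0.3867 0.08  ] psi 85.97 tilt [-0.0004 -0.0009] F [ 0.2969 -1.1828  0.4644] w 0.500 gf 0.00
wrist now (array([0.5019, 0.3114]), np.float64(0.04805390762991428), 51)
w1 (array([0.5025, 0.3162]), np.float64(0.04764526639116871), 106)
low (array([0.5051, 0.3276]), np.float64(0.04349913457592001), 97)
mid (array([0.6172, 0.1143]), np.float64(0.04376500657987412), 113)
top (array([ 0.5983, -0.0857]), np.float64(0.043885570995536), 103)
```

Run:
```python
from h import *
f,K,W0=_c("wrist"); d=np.load("w1.npz")
for zo in(0,.014,.028):
    a=W0.copy(); a[2,3]+=zo; b=d["W"].copy(); b[2,3]+=zo
    print(zo,"now",dish(f,K,a,(.502,.325),.019),"w1",dish(d["f"],d["K"],b,(.502,.325),.019))
t=np.load("top.npz"); print("beaker rim",ray([(240.7,268.9),(240.7,278)],t["K"],t["W"],.058))
f,K,W=_c("scene"); p,m=st(); print(proj([p,p+[0,0,.028],p+[0,0,.066],p+[0,0,.094]],K,W))
c=f[130:215,200:300]; save("p6",cv2.resize(c,(700,595),interpolation=cv2.INTER_CUBIC))
```

```text
Traceback (most recent call last):
NameError: name '_c' is not defined
```

```bash
sed -i 's/\b_c\b/cam0/g' h.py
python3 - <<'E'
from h import *
f,K,W0=cam0("wrist"); d=np.load("w1.npz")
for zo in(0,.014,.028):
    a=W0.copy(); a[2,3]+=zo; b=d["W"].copy(); b[2,3]+=zo
    print(zo,"now",dish(f,K,a,(.502,.325),.019),"w1",dish(d["f"],d["K"],b,(.502,.325),.019))
t=np.load("top.npz"); print("beaker rim",ray([(240.7,268.9),(240.7,278)],t["K"],t["W"],.058))
f,K,W=cam0("scene"); p,m=st(); print(proj([p,p+[0,0,.028],p+[0,0,.066],p+[0,0,.094]],K,W))
c=f[130:215,200:300]; save("p6",cv2.resize(c,(700,595),interpolation=cv2.INTER_CUBIC))
E
```

```text
0 now (array([0.5034, 0.326 ]), np.float64(0.04436731805613787), 76) w1 (array([0.5034, 0.326 ]), np.float64(0.04428861295059566), 98)
0.014 now (array([0.5028, 0.3189]), np.float64(0.0468579922329253), 78) w1 (array([0.503 , 0.3211]), np.float64(0.04590343489313581), 106)
0.028 now (array([0.5023, 0.3132]), np.float64(0.0480781816949454), 73) w1 (array([0.5025, 0.3162]), np.float64(0.04765925375924694), 105)
beaker rim [[0.3695 0.2479 0.058 ]
 [0.3385 0.2476 0.058 ]]
t 8.30 pos [0.5085 0.3845 0.0805] psi 85.76 tilt [-0.0001 -0.0011] F [-0.3051  0.5001  0.9575] w 0.498 gf 0.00
[[226.4329 180.3512]
 [225.9553 173.0082]
 [225.2946 162.8522]
 [224.7985 155.2245]]
```

View pics/p6.png

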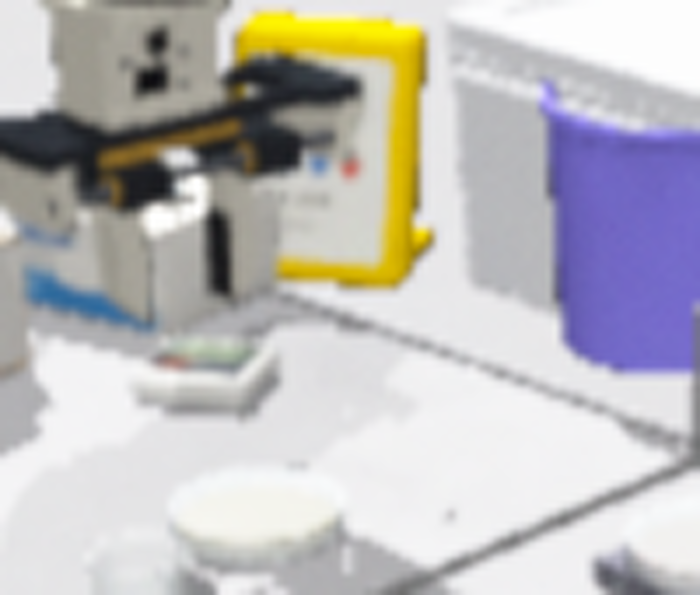

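The camera pose agrees with the readout: the dish fits r = 44.3 mm at (0.5034, 0.326). The whole gripper sits 28 mm behind the reported TCP, so tip z is readout + 0.028. Now the real push.

```bash
sed -i 's/^ZO=.*/ZO=0/' h.py
python3 -m creep '[[0.0125,0,0.06,0,0,0],[0,0,0.09,0,0,0],[0,0,0.06,0,0,0],[0,0,0.03,0,0,0],[0,0,0.008,0,0,0],[0,0,0,0,0,0]]'
python3 -m creep '[[-0.02,0.0015,0,0,0,0],[-0.02,0.0015,0,0,0,0],[-0.02,0.0015,0,0,0,0],[-0.025,0.0017,0,0,0,0],[-0.025,0.0017,0,0,0,0],[-0.025,0.0017,0,0,0,0],[-0.025,0.0017,0,0,0,0],[-0.025,0.0017,0,0,0,0],[-0.025,0.0017,0,0,0,0],[-0.025,0.0017,0,0,0,0],[-0.025,0.0017,0,0,0,0],[-0.025,0.0017,0,0,0,0],[-0.025,0.0017,0,0,0,0],[-0.025,0.0017,0,0,0,0],[-0.025,0.0017,0,0,0,0],[-0.025,0.0017,0,0,0,0],[-0.025,0.0017,0,0,0,0],[-0.02,0.0017,0,0,0,0],[-0.01,0,0,0,0,0],[0,0,0,0,0,0]]'
python3 - <<'E'
from h import *
st(); f,K,W=cam("top"); save("x1",f)
g=cv2.cvtColor(f,cv2.COLOR_RGB2GRAY).astype(int); s=np.load("top.npz")["f"]; print("old spot change",np.abs(g-cv2.cvtColor(s,cv2.COLOR_RGB2GRAY))[224:242,212:222].mean())
E
```

```text
clock: 8.8
position: [0.5087, 0.3906, -0.0188]
ee_rot: [2.301, 2.139, -0.002]
force: [-0.4, 0.1, 0.1]
width: 0.497
gripper_force: 0.0
clock: 10.47
position: [0.5078, 0.2139, -0.0186]
ee_rot: [2.301, 2.138, -0.001]
force: [0.2, -0.1, -0.6]
width: 0.5
gripper_force: 0.0
t 10.47 pos [ 0.5078  0.2139 -0.0186] psi 85.80 tilt [-0.0002 -0.0005] F [ 0.1777 -0.1246 -0.619 ] w 0.500 gf 0.00
old spot change 18.2
```

```bash
python3 -m creep '[[-0.02,-0.001,0,0,0,0],[-0.025,-0.0017,0,0,0,0],[-0.025,-0.0017,0,0,0,0],[-0.025,-0.0017,0,0,0,0],[-0.025,-0.0017,0,0,0,0],[-0.025,-0.0017,0,0,0,0],[-0.025,-0.0017,0,0,0,0],[-0.025,-0.0017,0,0,0,0],[-0.025,-0.0017,0,0,0,0],[-0.025,-0.0017,0,0,0,0],[-0.025,-0.0017,0,0,0,0],[-0.025,-0.0017,0,0,0,0],[-0.025,-0.0017,0,0,0,0],[-0.02,-0.0017,0,0,0,0],[-0.015,-0.001,0,0,0,0],[0,0,0,0,0,0]]'
python3 -m creep '[[0.03,0,0,0,0,0],[0.03,0,-0.08,0,0,0],[0,0,-0.1,0,0,0],[0,0,-0.1,0,0,0],[0,0,-0.1,0,0,0],[0,0,-0.07,0,0,0],[0,0,0,0,0,0]]'
python3 - <<'E'
from h import *
st(); f,K,W=cam("wrist"); save("x2",f); np.savez("x2",f=f,K=K,W=W)
print(proj([[.485,.025,.015]],K,W),dish(f,K,W,(.485,.025),.015))
f,K,W=cam("top"); save("x3",f); np.savez("x3",f=f,K=K,W=W); print(dish(f,K,W,(.485,.025),.015))
E
```

```text
clock: 11.85
position: [0.4878, 0.0727, -0.0186]
ee_rot: [2.301, 2.138, -0.001]
force: [-0.7, -1.1, -0.5]
width: 0.501
gripper_force: 0.0
clock: 12.43
position: [0.4932, 0.1009, 0.1672]
ee_rot: [2.295, 2.14, 0.014]
force: [0.7, 0.2, -0.3]
width: 0.499
gripper_force: 0.0
t 12.43 pos [0.4932 0.1009 0.1672] psi 85.99 tilt [0.0089 0.0039] F [ 0.6975  0.1913 -0.3024] w 0.499 gf 0.00
[[273.6951 260.2411]] (array([0.4842, 0.0232]), np.float64(0.04435817074369126), 71)
(array([0.486, 0.024]), np.float64(0.043004257944381535), 42)
```

Dish is at (0.484, 0.023). Turning the tool to face the bay and measuring the block from there.

```bash
python3 -m creep '[[-0.09,0.0,0,0,0,0.0586],[-0.09,0.015,0,0,0,0.0586],[0,0,0,0,0,0.0586],[0,0,0,0,0,0.0586],[0,0,0,0,0,0.0586],[0,0,0,0,0,0.0586],[0,0,0,0,0,0.0586],[0,0,0,0,0,0.0586],[0,0,0,0,0,0.0586],[0,0,0,0,0,0.0586],[0,0,0,0,0,0.0586],[0,0,0,0,0,0.0586],[0,0,0,0,0,0.0586],[0,0,0,0,0,0],[0,0,0,0,0,0]]'
python3 - <<'E'
from h import *
p,m=st(); f,K,W=cam("wrist"); save("w7",f); np.savez("w7",f=f,K=K,W=W)
print(dish(f,K,W,(.617,.114),.032),dish(f,K,W,(.598,-.086),.047),dish(f,K,W,(.4845,.0235),.015))
E
```

```text
clock: 13.78
position: [0.4854, 0.0266, 0.1602]
ee_rot: [3.137, -0.144, -0.003]
force: [-0.6, -0.9, -0.6]
width: 0.504
gripper_force: 0.0
t 13.78 pos [0.4854 0.0266 0.1602] psi -5.25 tilt [-0.002  -0.0011] F [-0.6418 -0.8881 -0.5502] w 0.504 gf 0.00
(array([0.6153, 0.1127]), np.float64(0.044333068341548786), 89) (array([ 0.5962, -0.0875]), np.float64(0.04432962589253244), 82) (array([0.4839, 0.0233]), np.float64(0.044183819910590796), 115)
```

View pics/w7.png

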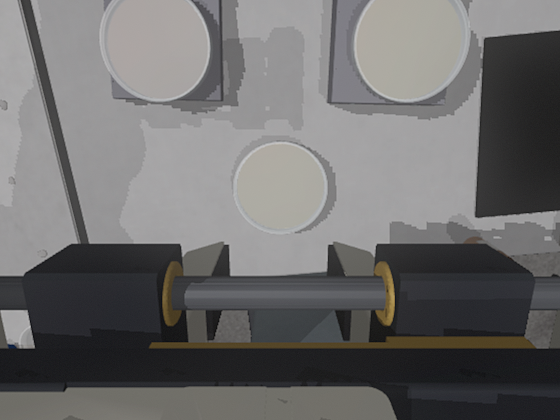

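Wrist view: loose dish at (280,187), low-ledge dish at (155,45), high-ledge dish at (411,42). The bay flanks are at u≈222 and u≈329, and the block front is at v≈100. I'll extract those edges numerically.

Run:
```python
from h import *
d=np.load("w7.npz"); f,K,W=d["f"],d["K"],d["W"]; g=cv2.cvtColor(f,cv2.COLOR_RGB2GRAY)
for v in(10,70,90): print(v,"L",g[v,208:230],"R",g[v,322:344])
for u in(130,170,210): print(u,g[88:108,u])
for u in(345,365): print(u,g[92:112,u])
```

```text
10 L [ 98 106 122 129 129 128 128 128 128 133 118  75  52  76 111 125 124 121
 122 123 122 122] R [164 157 146 147 148 149 148 148 152 134  88  81  82  79 100 127 130 129
 128 127 126 127]
70 L [ 94  88  85  85  86  86  86  85  87  85  87  86  74  61  72 110 128 126
 126 121 112 105] R [149 148 149 149 150 153 132  85  86  87  84 108 132 131 129 129 129 128
 129 130 129 128]
90 L [ 86  87  87  87  85  84  95 105 110 118 119 116  96  66  62 103 129 125
 124 127 118 106] R [148 148 148 148 152 130  81  86  88  88 110 129 130 130 128 128 129 128
 128 128 129 128]
130 [161 169 172 172 167 143 116 120 123 119  89  90 111 103 138 157 154 153
 153 152]
170 [165 165 165 166 165 165 166 165 164 167 185 185 147 108 106 107 104 137
 157 154]
210 [ 87  87  87  86  86  83 106 123 121 120 123 112  81  94 110 109 108 106
 112 121]
345 [129 129 129 129 129 129 129 129 130 129 102  84 115 127 126 124 124 121
 150 167]
365 [129 129 128 129 129 129 128 129 128 132 119  80 103 128 124 125 124 124
 125 125]
```

Run:
```python
from h import *
d=np.load("w7.npz"); K,W=d["K"],d["W"]
Lt=ray([(218.7,10),(220.3,70),(220.5,90)],K,W,.017);Lb=ray([(221.8,10),(222.7,70),(222.8,90)],K,W,0)
Rb=ray([(331.3,10),(328.2,70),(327,90)],K,W,0);Rt=ray([(336.2,10),(333.,70),(331.9,90)],K,W,.032)
Fl=ray([(130,97.7),(210,99.6)],K,W,.017);Fh=ray([(345,101.9),(365,102.4)],K,W,.032)
for th in np.radians([-4.8,-5.2,-5.6]):
    ex=np.array([np.cos(th),np.sin(th)]);ey=np.array([-ex[1],ex[0]])
    l=lambda q:(q[:,:2]@ey).round(4); yl=np.r_[l(Lt),l(Lb)]; yr=np.r_[l(Rb),l(Rt)]; fx=np.r_[Fl[:,:2]@ex,Fh[:,:2]@ex]
    yc=(yl.mean()+yr.mean())/2; B=ex*(fx.mean()+.05)+ey*yc
    print(np.degrees(th),yl,yr,fx.round(4),"width",yl.mean()-yr.mean(),"B",B)
    for q in((.6153,.1127),(.5962,-.0875),(.4839,.0233)): print("   dish in block",(np.array(q)-B)@ex,(np.array(q)-B)@ey)
```

```text
-4.8 [0.1131 0.1141 0.1147 0.1129 0.1144 0.1152] [0.0182 0.0195 0.0201 0.0187 0.0198 0.0202] [0.5631 0.561  0.5578 0.5573] width 0.09464999999999998 B [0.6132 0.0155]
   dish in block -0.006082912230351469 0.09705005557312618
   dish in block -0.008363621606887448 -0.10404606165627181
   dish in block -0.12954127474182728 -0.0030316746576457476
-5.2 [0.1176 0.1182 0.1187 0.1173 0.1185 0.1191] [0.0226 0.0236 0.0241 0.0231 0.0239 0.0242] [0.5617 0.5601 0.5577 0.5573] width 0.09465000000000001 B [0.6131 0.0154]
   dish in block -0.006669917510893245 0.09709406498638065
   dish in block -0.007546666968862695 -0.10401307389831421
   dish in block -0.12942657481935016 -0.003847121287875399
-5.6 [0.122  0.1223 0.1227 0.1218 0.1226 0.1231] [0.027  0.0277 0.028  0.0275 0.028  0.0282] [0.5603 0.5592 0.5576 0.5573] width 0.09468333333333334 B [0.613  0.0153]
   dish in block -0.007259034638526159 0.09712988619975702
   dish in block -0.006731781446397418 -0.10397847266200533
   dish in block -0.1293080037576708 -0.004665836386970915
```

```bash
cat >> h.py <<'E'
TH=np.radians(-6.0); EX=np.array([np.cos(TH),np.sin(TH)]); EY=np.array([-EX[1],EX[0]]); B=np.array([.6129,.0153])
def b2w(x,y,tip): return np.r_[B+x*EX+y*EY,tip-.028]
def w2b(q): q=np.array(q[:2])-B; return np.array([q@EX,q@EY])
E
python3 - <<'E'
from h import *
go(b2w(-.191,-.0055,.007))
E
```

```text
t 13.83 pos [0.4855 0.0265 0.1605] psi -5.22 tilt [-0.0016 -0.0008] F [ 0.0585 -0.2539  0.1538] w 0.498 gf 0.00
tool shift m [-0.0629  0.0022  0.1816] scaled [-0.1573  0.0056  0.4539]
```

```bash
python3 -m creep '[[-0.0787,0.0056,0,0,0,0.006],[-0.0787,0,0,0,0,0],[0,0,0.09,0,0,0],[0,0,0.09,0,0,0],[0,0,0.09,0,0,0],[0,0,0.09,0,0,0],[0,0,0.07,0,0,0],[0,0,0.022,0,0,0],[0,0,0,0,0,0]]' 0.2
python3 -m creep '[[0.015,0,0,0,0,0],[0.015,0,0,0,0,0],[0.02,-0.001,0,0,0,0],[0.025,-0.002,0,0,0,0],[0.025,-0.002,0,0,0,0],[0.025,-0.002,0,0,0,0],[0.025,-0.002,0,0,0,0],[0.025,-0.002,0,0,0,0],[0.025,-0.002,0,0,0,0],[0.025,0,0,0,0,0],[0.025,0,0,0,0,0],[0.025,0,0,0,0,0],[0.02,0,0,0,0,0],[0.02,0,0,0,0,0],[0.015,0,0,0,0,0],[0.01,0,0,0,0,0],[0.005,0,0,0,0,0],[0,0,0,0,0,0]]'
python3 - <<'E'
from h import *
p,m=st(); print("block",w2b(p)); f,K,W=cam("wrist")
e=b2w(-.003,0,0); print(proj([[e[0],e[1],.015]],K,W)); print([w2b(c) if len(c)==2 else c for c in dish(f,K,W,e[:2],.015)[:1]])
E
```

```text
clock: 14.58
position: [0.4216, 0.0297, -0.021]
ee_rot: [3.136, -0.169, -0.006]
force: [-0.3, 0.6, 0.8]
width: 0.4
gripper_force: 0.0
clock: 16.08
position: [0.5614, 0.0203, -0.0195]
ee_rot: [3.137, -0.171, 0.001]
force: [-0.0, -0.1, -1.2]
width: 0.401
gripper_force: 0.0
t 16.08 pos [ 0.5614  0.0203 -0.0195] psi -6.24 tilt [ 0.0003 -0.0001] F [-0.0356 -0.0809 -1.1723] w 0.401 gf 0.00
block [-0.0517 -0.0005]
[[273.4373 162.0032]]
[array([-0.001 , -0.0019])]
```

```bash
python3 -m creep '[[-0.025,0,0,0,0,0],[-0.025,0,-0.06,0,0,0],[0,0,-0.1,0,0,0],[0,0,-0.1,0,0,0],[0,0,-0.1,0,0,-0.0578],[0,0,-0.05,0,0,-0.0578],[0,0,0,0,0,-0.0578],[0,0,0,0,0,-0.0578],[0,0,0,0,0,-0.0578],[0,0,0,0,0,-0.0578],[0,0,0,0,0,-0.0578],[0,0,0,0,0,-0.0578],[0,0,0,0,0,-0.0578],[0,0,0,0,0,-0.0578],[0,0,0,0,0,-0.0578],[0,0,0,0,0,-0.0578],[0,0,0,0,0,-0.0578],[0,0,0,0,0,0],[0,0,0,0,0,0]]' 0
python3 - <<'E'
from h import *
p,m=st(); f,K,W=cam("wrist")
for n,x,y,z in(("low",-.001,-.002,.015),("mid",-.008,.097,.032)):
    c=b2w(x,y,0)[:2]; r=dish(f,K,W,c,z); print(n,w2b(r[0]),r[1:],proj([[*c,z]],K,W))
go(b2w(-.008,.160,.10))
f,K,W=cam("top")
for n,x,y,z in(("low",-.001,-.002,.015),("mid",-.008,.097,.032)):
    c=b2w(x,y,0)[:2]; r=dish(f,K,W,c,z); print(n,w2b(r[0]),r[1:])
E
```

```text
clock: 17.72
position: [0.5403, 0.0225, 0.1444]
ee_rot: [-2.339, -2.096, -0.0]
force: [0.6, 0.5, 0.2]
width: 0.501
gripper_force: 0.0
t 17.72 pos [0.5403 0.0225 0.1444] psi 83.72 tilt [-0.0004  0.0005] F [0.6136 0.4779 0.1683] w 0.501 gf 0.00
low [-0.001  -0.0019] (np.float64(0.04424026642444641), 103) [[358.4997 191.5266]]
mid [-0.0077  0.0972] (np.float64(0.04421879660627379), 119) [[360.788   71.6346]]
t 17.77 pos [0.5405 0.0226 0.1444] psi 83.68 tilt [-0.0003  0.0004] F [ 0.5624 -0.3466 -0.1049] w 0.497 gf 0.00
tool shift m [0.1607 0.0639 0.0725] scaled [0.4017 0.1598 0.1811]
low [-0.0038 -0.0049] (np.float64(0.04552079235655597), 43)
mid [-0.0061  0.0994] (np.float64(0.04369524830513251), 84)
```

```bash
python3 -m creep '[[0.0803,0.032,0,0,0,0],[0.0803,0.032,0,0,0,0],[0.0803,0.032,0,0,0,0],[0.0803,0.032,0,0,0,0],[0.0803,0.032,0,0,0,0],[0,0,0.09,0,0,0],[0,0,0.09,0,0,0],[0,0,0.09,0,0,0],[0,0,0.08,0,0,0],[0,0,0.026,0,0,0],[0,0,0,0,0,0]]'
python3 - <<'E'
from h import *
p,m=st(); print(w2b(p)); go(b2w(-.0015,.046,.022))
E
```

```text
clock: 18.73
position: [0.6193, 0.1748, -0.0087]
ee_rot: [-2.336, -2.098, 0.008]
force: [0.1, 1.2, 0.8]
width: 0.496
gripper_force: 0.0
t 18.73 pos [ 0.6193  0.1748 -0.0087] psi 83.84 tilt [-0.0052 -0.0022] F [0.1016 1.1569 0.7652] w 0.496 gf 0.00
[-0.0103  0.1593]
t 18.73 pos [ 0.6193  0.1748 -0.0087] psi 83.84 tilt [-0.0052 -0.0022] F [0.1016 1.1569 0.7652] w 0.496 gf 0.00
tool shift m [-0.1133  0.0091 -0.0025] scaled [-0.2833  0.0228 -0.0062]
```

```bash
python3 -m creep '[[0,0.002,-0.004,0,0,0],[-0.015,0.002,0,0,0,0],[-0.015,0.002,0,0,0,0],[-0.024,0.002,0,0,0,0],[-0.024,0.002,0,0,0,0],[-0.024,0.002,0,0,0,0],[-0.024,0.002,0,0,0,0],[-0.024,0.002,0,0,0,0],[-0.024,0.002,0,0,0,0],[-0.024,0.002,0,0,0,0],[-0.024,0.002,0,0,0,0],[-0.02,0,0,0,0,0],[-0.015,0,0,0,0,0],[-0.012,0,0,0,0,0],[-0.008,0,0,0,0,0],[-0.005,0,0,0,0,0],[0,0,0,0,0,0]]'
python3 - <<'E'
from h import *
p,m=st(); print("tcp block",w2b(p)); f,K,W=cam("wrist"); c=b2w(-.001,-.002,0)[:2]
r=dish(f,K,W,c,.030); print(w2b(r[0]),r[1:],proj([[*c,.03]],K,W))
E
```

```text
clock: 20.15
position: [0.6185, 0.0621, -0.0043]
ee_rot: [-2.336, -2.1, 0.0]
force: [-0.1, -0.0, -0.3]
width: 0.5
gripper_force: 0.0
t 20.15 pos [ 0.6185  0.0621 -0.0043] psi 83.92 tilt [-0.0001 -0.0001] F [-0.1204 -0.0195 -0.2906] w 0.500 gf 0.00
tcp block [0.0007 0.0471]
[0.0005 0.0041] (np.float64(0.04474221483947741), 46) [[273.9076 358.0267]]
```

```bash
python3 -m creep '[[0.025,0,0,0,0,0],[0.025,0,-0.06,0,0,0],[0,0,-0.1,0,0,0],[0,0,-0.1,0,0,0],[-0.05,0,-0.1,0,0,0],[-0.05,0,0,0,0,0],[0,0,0,0,0,0],[0,0,0,0,0,0]]'
python3 - <<'E'
from h import *
p,m=st(); f,K,W=cam("wrist"); np.savez("w8",f=f,K=K,W=W)
c=b2w(-.001,0,0)[:2]; print(proj([[*c,.03]],K,W))
for y in(-.002,.004):
  r=dish(f,K,W,b2w(-.001,y,0)[:2],.030); print(w2b(r[0]),r[1:])
f,K,W=cam("top"); r=dish(f,K,W,c,.030); print("top",w2b(r[0]),r[1:])
E
```

```text
clock: 20.87
position: [0.6169, 0.0439, 0.1379]
ee_rot: [2.337, 2.099, 0.002]
force: [0.2, 0.6, -0.1]
width: 0.499
gripper_force: 0.0
t 20.87 pos [0.6169 0.0439 0.1379] psi 83.87 tilt [0.0015 0.0004] F [ 0.2234  0.5825 -0.1261] w 0.499 gf 0.00
[[275.2623 228.4135]]
[ 0.0008 -0.0004] (np.float64(0.044967844569499336), 101)
[ 0.0009 -0.0004] (np.float64(0.04503701654668877), 97)
top [0.0017 0.0064] (np.float64(0.047750409870911455), 53)
```

```bash
python3 -m creep '[[-0.096,-0.004,0,0,0,0],[-0.096,-0.004,0,0,0,0],[-0.096,-0.004,0,0,0,0],[-0.096,-0.004,0,0,0,0],[-0.096,0,0,0,0,0],[0,0,0,0,0,0],[0,0,0,0,0,0]]'
python3 - <<'E'
from h import *
p,m=st(); f,K,W=cam("wrist"); np.savez("w9",f=f,K=K,W=W); w8=np.load("w8.npz"); sc=cam("scene")
c=b2w(-.001,0,0)[:2]; print(proj([[*c,.03]],K,W))
for z in(.026,.03,.034):
  for n,a in(("w9",(f,K,W)),("w8",(w8["f"],w8["K"],w8["W"])),("scene",sc)):
    r=dish(*a,c,z); print(z,n,w2b(r[0]),r[1:])
r=dish(f,K,W,b2w(-.006,-.104,0)[:2],.047); print("top",w2b(r[0]),r[1:])
go(b2w(-.006,-.166,.037))
E
```

```text
clock: 21.55
position: [0.5893, -0.1483, 0.1362]
ee_rot: [-2.339, -2.096, 0.002]
force: [0.9, 1.0, 0.0]
width: 0.5
gripper_force: 0.0
t 21.55 pos [ 0.5893 -0.1483  0.1362] psi 83.72 tilt [-0.0014 -0.0005] F [0.9248 1.0158 0.0398] w 0.500 gf 0.00
[[284.2959 -30.132 ]]
0.026 w9 [-0.0008 -0.0003] (np.float64(0.04600289885715638), 43)
0.026 w8 [ 0.0009 -0.0017] (np.float64(0.04571705422258924), 96)
0.026 scene [0.0017 0.0033] (np.float64(0.046328891541776863), 53)
0.03 w9 [-0.0008 -0.0016] (np.float64(0.045441820783072684), 43)
0.03 w8 [ 0.0007 -0.0005] (np.float64(0.044931784507339714), 104)
0.03 scene [-0.0036 -0.0024] (np.float64(0.046125798284870026), 54)
0.034 w9 [-0.0008 -0.0023] (np.float64(0.04525428827374639), 42)
0.034 w8 [0.0007 0.0007] (np.float64(0.044271107963811715), 106)
0.034 scene [-0.0091 -0.0075] (np.float64(0.04536125861125197), 53)
top [-0.0059 -0.1038] (np.float64(0.04425283883496602), 120)
t 21.65 pos [ 0.5902 -0.1443  0.1362] psi 84.03 tilt [-0.0011  0.0013] F [0.2698 2.0396 0.2801] w 0.501 gf 0.00
tool shift m [-0.005   0.0001  0.1272] scaled [-0.0126  0.0002  0.3179]
```

```bash
python3 -m creep '[[-0.0126,0,0,0,0,0],[0,0,0.07,0,0,0],[0,0,0.09,0,0,0],[0,0,0.08,0,0,0],[0,0,0.05,0,0,0],[0,0,0.02,0,0,0],[0,0,0.008,0,0,0],[0,0,0,0,0,0]]'
python3 - <<'E'
from h import *
p,m=st(); print(w2b(p)); go(b2w(.0005,-.0485,.037))
E
```

```text
clock: 22.32
position: [0.5897, -0.1507, 0.0098]
ee_rot: [-2.334, -2.102, 0.0]
force: [-0.1, -0.1, -0.4]
width: 0.501
gripper_force: 0.0
t 22.32 pos [ 0.5897 -0.1507  0.0098] psi 84.00 tilt [-0.0003  0.0002] F [-0.1328 -0.1338 -0.3938] w 0.501 gf 0.00
[-0.0057 -0.1675]
t 22.32 pos [ 0.5897 -0.1507  0.0098] psi 84.00 tilt [-0.0003  0.0002] F [-0.1328 -0.1338 -0.3938] w 0.501 gf 0.00
tool shift m [0.119  0.0062 0.0008] scaled [0.2976 0.0155 0.002 ]
```

```bash
python3 -m creep '[[0.015,0,0,0,0,0],[0.015,0,0,0,0,0],[0.024,0.002,0,0,0,0],[0.024,0.002,0,0,0,0],[0.024,0.002,0,0,0,0],[0.024,0.002,0,0,0,0],[0.024,0.002,0,0,0,0],[0.024,0.002,0,0,0,0],[0.024,0.002,0,0,0,0],[0.024,0.0015,0,0,0,0],[0.02,0,0,0,0,0],[0.015,0,0,0,0,0],[0.012,0,0,0,0,0],[0.01,0,0,0,0,0],[0.008,0,0,0,0,0],[0.006,0,0,0,0,0],[0.0045,0,0,0,0,0],[0,0,0,0,0,0]]'
python3 -m creep '[[-0.02,0,0,0,0,0],[-0.03,0,-0.06,0,0,0],[0,0,-0.1,0,0,0],[0.04,0,-0.1,0,0,0],[0.08,0,-0.04,0,0,0],[0.06,0,0,0,0,0],[0,0,0,0,0,0],[0,0,0,0,0,0]]'
python3 - <<'E'
from h import *
p,m=st(); print(w2b(p)); f,K,W=cam("wrist"); np.savez("w10",f=f,K=K,W=W)
c=b2w(0,0,0)[:2]; print(proj([[*c,.045]],K,W))
r=dish(f,K,W,c,.045); print(w2b(r[0]),r[1:])
E
```

```text
clock: 23.82
position: [0.6082, -0.0335, 0.0098]
ee_rot: [-2.336, -2.101, -0.0]
force: [-0.1, 0.0, 1.0]
width: 0.498
gripper_force: 0.0
clock: 24.48
position: [0.6136, 0.0185, 0.1287]
ee_rot: [-2.333, -2.103, -0.001]
force: [-0.4, 0.1, -0.5]
width: 0.498
gripper_force: 0.0
t 24.48 pos [0.6136 0.0185 0.1287] psi 84.07 tilt [0.0004 0.0005] F [-0.3758  0.1381 -0.4978] w 0.498 gf 0.00
[0.0004 0.0033]
[[277.125  206.6286]]
[ 0.0005 -0.0024] (np.float64(0.044981559682925165), 86)
```

The top dish is at (0.5, −2.4) mm in the bay. Next is the cover: move over the mat, turn, and measure it.

```bash
python3 -m creep '[[-0.0884,-0.0306,0,0,0,0],[-0.0884,-0.0306,0,0,0,0],[-0.0884,-0.0306,0,0,0,0],[-0.0884,-0.0306,0,0,0,0],[-0.0884,-0.0306,0,0,0,0],[-0.0884,-0.0306,0,0,0,0],[-0.0884,-0.0306,0,0,0,0],[-0.0884,-0.0306,0,0,0,0],[-0.0884,-0.0306,0,0,0,0],[0,0,0,0,0,0]]' 
python3 -m creep '[[0,0,0,0,0,0.0578],[0,0,0,0,0,0.0578],[0,0,0,0,0,0.0578],[0,0,0,0,0,0.0578],[0,0,0,0,0,0.0578],[0,0,0,0,0,0.0578],[0,0,0,0,0,0.0578],[0,0,0,0,0,0.0578],[0,0,0,0,0,0.0578],[0,0,0,0,0,0.0578],[0,0,0,0,0,0.0578],[0,0,0,0,0,0.0578],[0,0,0,0,0,0.0578],[0,0,0,0,0,0],[0,0,0,0,0,0]]'
python3 - <<'E'
from h import *
p,m=st(); f,K,W=cam("wrist"); np.savez("w11",f=f,K=K,W=W); save("w11",f)
print(proj([[.506,-.288,.01]],K,W)); c=(.506,-.288)
for k in range(2): r=dish(f,K,W,c,.010,.043); c=r[0]
print("cover",r)
# knob: dark blob inside cover, top at z=.044
u=proj([[*c,.044]],K,W)[0].astype(int); g=cv2.cvtColor(f,cv2.COLOR_RGB2GRAY)
x0,y0=u-40; mk=(g[y0:y0+80,x0:x0+80]<60).astype(np.uint8)
cs,_=cv2.findContours(mk,cv2.RETR_EXTERNAL,cv2.CHAIN_APPROX_NONE)
for q in cs:
    if cv2.contourArea(q)>80: (a,b),r=cv2.minEnclosingCircle(q); print(cv2.contourArea(q),a+x0,b+y0,r,ray((a+x0,b+y0),K,W,.044))
t=np.load("top.npz"); print("top",dish(t["f"],t["K"],t["W"],(.506,-.288),.01,.043))
E
```

```text
clock: 25.37
position: [0.4639, -0.2975, 0.1287]
ee_rot: [2.348, 2.084, -0.008]
force: [0.2, -0.0, 0.1]
width: 0.5
gripper_force: 0.0
clock: 26.62
position: [0.4694, -0.2883, 0.1282]
ee_rot: [3.136, -0.168, -0.002]
force: [-0.3, -0.4, -0.2]
width: 0.499
gripper_force: 0.0
t 26.62 pos [ 0.4694 -0.2883  0.1282] psi -6.13 tilt [-0.0012 -0.0006] F [-0.3333 -0.3997 -0.231 ] w 0.499 gf 0.00
[[271.2784 152.0662]]
cover (array([ 0.5067, -0.2915]), np.float64(0.04293053101826744), 120)
top (array([ 0.5096, -0.2893]), np.float64(0.04250495765477242), 104)
```

Run:
```python
from h import *
go((.5067,-.2915,-.013))
```

```text
t 26.67 pos [ 0.4696 -0.2881  0.1282] psi -6.08 tilt [-0.0009 -0.0003] F [ 0.0656  0.0013 -0.0196] w 0.500 gf 0.00
tool shift m [ 0.0374 -0.0006  0.1412] scaled [ 0.0936 -0.0015  0.353 ]
```

```bash
python3 -m creep '[[0.0468,-0.0015,0,0,0,0],[0.0468,0,0,0,0,0],[0,0,0.08,0,0,0],[0,0,0.09,0,0,0],[0,0,0.09,0,0,0],[0,0,0.06,0,0,0],[0,0,0.023,0,0,0],[0,0,0.01,0,0,0],[0,0,0,0,0,0],[0,0,0,0,0,0]]'
python3 -m creep '[[0,0,0,0,0,0],[0,0,0,0,0,0],[0,0,0,0,0,0],[0,0,0,0,0,0],[0,0,0,0,0,0],[0,0,0,0,0,0],[0,0,0,0,0,0],[0,0,0,0,0,0]]' 1 30
```

```text
clock: 27.5
position: [0.5085, -0.2918, -0.0113]
ee_rot: [3.136, -0.17, 0.003]
force: [-0.3, 0.3, 0.6]
width: 0.502
gripper_force: 0.0
clock: 28.17
position: [0.5081, -0.2909, -0.0122]
ee_rot: [-3.137, 0.171, -0.001]
force: [-0.2, 2.8, 7.1]
width: 0.234
gripper_force: 30.0
```

```bash
python3 -m creep '[[0,0,-0.02,0,0,0],[0,0,-0.04,0,0,0],[0,0,-0.06,0,0,0],[0,0,-0.07,0,0,0],[0,0,-0.05,0,0,0],[0,0,-0.02,0,0,0],[0,0,0,0,0,0]]'
python3 - <<'E'
from h import *
p,m=st(); f,K,W=cam("wrist"); np.savez("w12",f=f,K=K,W=W)
c=p[:2]; z=p[2]+.0222
print("cover-TCP tool:",[ (dish(f,K,W,c+np.array(o),z,.043)) for o in((0,0),(-.002,0))], "p",p)
go(b2w(.0017,-.0018,.085+.028))
E
```

```text
clock: 28.75
position: [0.5087, -0.2915, 0.0931]
ee_rot: [3.136, -0.171, 0.005]
force: [0.2, 0.3, -1.1]
width: 0.233
gripper_force: 30.0
t 28.75 pos [ 0.5087 -0.2915  0.0931] psi -6.23 tilt [ 0.003  -0.0011] F [ 0.1535  0.3092 -1.133 ] w 0.233 gf 30.00
cover-TCP tool: [(array([ 0.5058, -0.2923]), np.float64(0.04419952706351136), 65), (array([ 0.5059, -0.2923]), np.float64(0.044091678934169376), 61)] p [ 0.5087 -0.2915  0.0931]
t 28.80 pos [ 0.508  -0.2907  0.0916] psi -6.22 tilt [ 0.0011 -0.0001] F [ 0.0046  0.2179 -0.9436] w 0.232 gf 30.00
tool shift m [ 0.0728 -0.3138  0.0067] scaled [ 0.1821 -0.7845  0.0167]
```

```bash
python3 -m creep '[[0.007,-0.03,0,0,0,0],[0.013,-0.055,0,0,0,0],[0.0185,-0.08,0,0,0,0],[0.0185,-0.08,0,0,0,0],[0.0185,-0.08,0,0,0,0],[0.0185,-0.08,0,0,0,0],[0.0185,-0.08,0,0,0,0],[0.0185,-0.08,0,0,0,0],[0.0185,-0.08,0,0,0,0],[0.016,-0.07,0,0,0,0],[0.0125,-0.05,0,0,0,0],[0.007,-0.03,0,0,0,0],[0,0,0,0,0,0],[0,0,0,0,0,0]]'
python3 - <<'E'
from h import *
p,m=st(); f,K,W=cam("wrist"); np.savez("w13",f=f,K=K,W=W)
r=dish(f,K,W,p[:2]-.0015*m[:2,0],p[2]+.0222,.043); print("cover block",w2b(r[0]),r[1:],"tcp",w2b(p))
r=dish(f,K,W,b2w(0,-.001,0)[:2],.045); print("top dish",w2b(r[0]),r[1:])
go(b2w(.0017,-.0018,.033+.028))
E
```

```text
clock: 29.97
position: [0.6149, 0.0174, 0.0902]
ee_rot: [3.136, -0.17, -0.003]
force: [-0.9, -0.7, -0.8]
width: 0.233
gripper_force: 30.0
t 29.97 pos [0.6149 0.0174 0.0902] psi -6.19 tilt [-0.0019 -0.0008] F [-0.861  -0.7063 -0.7717] w 0.233 gf 30.00
cover block [-0.0013  0.0011] (np.float64(0.0441748401983258), 64) tcp [0.0018 0.0023]
top dish [ 0.0008 -0.0017] (np.float64(0.04519767676654198), 55)
t 30.02 pos [0.6149 0.016  0.0906] psi -6.30 tilt [-0.0014 -0.0011] F [-0.0088 -1.2375 -0.8476] w 0.235 gf 30.00
tool shift m [-0.0001  0.0026  0.0576] scaled [-0.0003  0.0065  0.144 ]
```

```bash
python3 -m creep '[[0.003,0.0065,0.02,0,0,0],[0,0,0.04,0,0,0],[0,0,0.04,0,0,0],[0,0,0.025,0,0,0],[0,0,0.012,0,0,0],[0,0,0.005,0,0,0],[0,0,0,0,0,0],[0,0,0,0,0,0],[0,0,0,0,0,0]]'
python3 - <<'E'
from h import *
p,m=st(); print(w2b(p))
E
```

```text
clock: 30.77
position: [0.6173, 0.0143, 0.0352]
ee_rot: [-3.137, 0.171, -0.002]
force: [0.8, -0.7, -1.4]
width: 0.233
gripper_force: 30.0
t 30.77 pos [0.6173 0.0143 0.0352] psi -6.25 tilt [0.0013 0.0001] F [ 0.8382 -0.7102 -1.4108] w 0.233 gf 30.00
[ 0.0045 -0.0005]
```

```bash
python3 -m creep '[[0,0,0.005,0,0,0],[0,0,0.005,0,0,0],[0,0,0,0,0,0],[0,0,0,0,0,0]]'|grep -E "pos|^force"
python3 -m creep '[[0,0,0.0025,0,0,0],[0,0,0,0,0,0],[0,0,0,0,0,0]]'|grep -E "pos|^force"
python3 -m creep '[[0,0,0.0025,0,0,0],[0,0,0,0,0,0],[0,0,0,0,0,0]]'|grep -E "pos|^force"
```

```text
position: [0.6168, 0.0146, 0.0305]
force: [0.3, 0.6, -1.1]
position: [0.6166, 0.0145, 0.0294]
force: [0.6, -0.1, -1.0]
position: [0.6166, 0.0145, 0.0284]
force: [0.1, -0.2, -2.4]
```

```bash
python3 -m creep '[[0,0,0.0015,0,0,0],[0,0,0,0,0,0],[0,0,0,0,0,0]]'|grep -E "pos|^force"
python3 -m creep '[[0,0,0.001,0,0,0],[0,0,0,0,0,0],[0,0,0,0,0,0]]'|grep -E "pos|^force"
```

```text
position: [0.6167, 0.0145, 0.0283]
force: [-3.1, -0.2, 4.9]
position: [0.6167, 0.0145, 0.0282]
force: [-3.6, 1.2, 9.9]
```

Contact came at the expected stacked height. Release and rise.

```bash
python3 -m creep '[[0,0,-0.001,0,0,0],[0,0,0,0,0,0]]' - 3|grep -E "pos|^force|grip"
python3 -m creep '[[0,0,0,0,0,0],[0,0,0,0,0,0],[0,0,0,0,0,0],[0,0,0,0,0,0],[0,0,0,0,0,0]]' 0.1|grep -E "pos|^force|wid"
python3 -m creep '[[0,0,-0.02,0,0,0],[0,0,-0.06,0,0,0],[0,0,-0.1,0,0,0],[-0.06,0,-0.1,0,0,0],[-0.06,0,-0.04,0,0,0],[0,0,0,0,0,0],[0,0,0,0,0,0]]'|grep -E "pos|^force"
python3 - <<'E'
from h import *
p,m=st(); f,K,W=cam("wrist"); np.savez("w14",f=f,K=K,W=W); c=b2w(0,-.001,0)[:2]; print(proj([[*c,.051]],K,W))
r=dish(f,K,W,c,.051,.043); print("cover",w2b(r[0]),r[1:])
t=cam("top"); r=dish(*t,c,.051,.043); print("top",w2b(r[0]),r[1:])
t0=np.load("top.npz")["f"].astype(int); D=np.abs(t[0]-t0).sum(2)
for n,b in(("vial",(250,266,354,368)),("beaker",(258,278,230,250)),("carton",(248,262,384,410)),("bottle",(180,198,380,398)),("timer",(192,214,162,188)),("flask",(264,286,164,186))): print(n,D[b[0]:b[1],b[2]:b[3]].mean().round(1),end="; ")
E
```

```text
position: [0.6168, 0.0145, 0.0281]
force: [-2.4, -0.7, 4.0]
gripper_force: 3.0
position: [0.6167, 0.0145, 0.0278]
force: [0.6, -0.4, 1.1]
width: 0.445
position: [0.5716, 0.0199, 0.1532]
force: [-0.5, 0.9, -0.9]
t 33.27 pos [0.5716 0.0199 0.1532] psi -6.22 tilt [0.0023 0.0017] F [-0.4594  0.9026 -0.9179] w 0.448 gf 0.00
[[277.9499 148.1366]]
cover [ 0.0017 -0.0023] (np.float64(0.04347958553317543), 100)
top [0.0068 0.011 ] (np.float64(0.04590154499823401), 58)
vial 29.0; beaker 31.5; carton 109.6; bottle 18.8; timer 24.3; flask 37.8;
```

```bash
python3 -c "
from cell import arm
print(arm.sign_off())"
```

```text
the job is handed in; nothing more can be done
None
```

I handed the job in at about 33 s; no verdict came back. By wrist-camera fits the three dishes and the cover are stacked in the bay, centres within about 3 mm of each other and the bay centre, and the cover met the pile at the expected height; I didn't re-measure the bystanders, and the top image changed most at the carton, which I put down to shadow.

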